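# Set up the display-stand posts in the gluing jig

### The job

Set the display stand's short round posts up for gluing: push each one that is on the bench, standing upright, into the V notch behind which the jig shows its colour, until it sits fully home against both faces. Then tip the green cover plate up in its bin by the grip, far edge still down on the bin floor, lift it out without squeezing its grip harder than 45 N, and lay it flat and squarely centred over the posts on top of the jig. Set it down softly, and leave everything else on the bench alone.

Things in the scene. Friction and masses are not known exactly. Their poses are not given: they have to be found in the camera images.
- jig: Fixed aluminium sawtooth rail, 290 mm long (its y), 36 high: four upright 90-degree V notches at 58 mm pitch, 29 deep, 58 wide at the mouth, pointed teeth between; solid from x=0 to 48 mm. Origin on the bench in the line of the V roots, mid-length; notches open to -x (robot side). Coloured discs on top behind the notches: red y=+87, yellow +29, blue -29, black -87 mm.
- jig_top (a point): Point on the jig's flat top (36 mm above the bench) over which the middle of the cover plate belongs: on the line of the V roots, at mid-length.
- plate: Green plastic cover plate, 214 x 94 x 6 mm, about 160 g, long side along its x; origin at the middle of its underside, z up out of its top face. A black upright grip (14 mm along x, 24 mm along y, 42 mm high) stands on the top face near its +x end, 84 mm from the middle. It lies flat on the bin's floor, grip up, at the start.
- plate_handle (a point): Top centre of the plate's black grip, 48 mm above the plate's underside.
- plate_far_edge (a point): Middle of the plate's lower edge at the end without the grip (x=-107 mm of the plate).
- bin: Grey deep narrow open-topped bin, fixed: 240 (its x) x 120 x 66 mm outside, walls and floor 5 mm, so 230 x 110 mm inside; origin under its middle. The plate's grip is towards its +x end.
- post_red: Short round aluminium post standing on end with a red top: 40 mm diameter, 36 mm high, about 120 g; origin at the centre of its foot, z up. May be absent.
- seat_red (a point): Where the axis of the red post meets the bench when the post touches both faces of its notch (28.3 mm in front of the V root). Axes as the jig's.
- post_yellow: Short round aluminium post standing on end with a yellow top: 40 mm diameter, 36 mm high, about 120 g; origin at the centre of its foot, z up. May be absent.
- seat_yellow (a point): Where the axis of the yellow post meets the bench when the post touches both faces of its notch (28.3 mm in front of the V root). Axes as the jig's.
- post_blue: Short round aluminium post standing on end with a blue top: 40 mm diameter, 36 mm high, about 120 g; origin at the centre of its foot, z up. May be absent.
- seat_blue (a point): Where the axis of the blue post meets the bench when the post touches both faces of its notch (28.3 mm in front of the V root). Axes as the jig's.
- post_black: Short round aluminium post standing on end with a black top: 40 mm diameter, 36 mm high, about 120 g; origin at the centre of its foot, z up. May be absent.
- seat_black (a point): Where the axis of the black post meets the bench when the post touches both faces of its notch (28.3 mm in front of the V root). Axes as the jig's.
- paint_jar_a: Small glass paint jar with white lid, 38 mm diameter, 45 mm high; bystander, leave it alone. Origin at the centre of its underside.
- paint_jar_b: Small glass paint jar with orange lid, 38 mm diameter, 45 mm high; bystander, leave it alone. Origin at the centre of its underside.
- glue: White glue bottle with orange cap, 32 mm diameter, 85 mm high; bystander, leave it alone. Origin at the centre of its underside.
- driver: Blue-handled screwdriver, 170 mm long, lying flat; bystander, leave it alone. Origin at the centre of its underside.
- note_pad: Yellow block of note paper, 75 x 75 x 12 mm; bystander, leave it alone. Origin at the centre of its underside.

How it is judged (in metres and radians):
On the way, in this order (a step that is already met when the one before it is completed fails the run):
1. every post present stands fully home in the notch of its colour (horizontal distance between post_red and seat_red below 0.0025 m and angle between each of post_red, post_yellow, post_blue, post_black's own z axis and vertical below 0.06 rad and height (world z) of each of post_red, post_yellow, post_blue, post_black below 0.01 m and horizontal distance between post_yellow and seat_yellow below 0.0025 m and horizontal distance between post_blue and seat_blue below 0.0025 m and horizontal distance between post_black and seat_black below 0.0025 m), for 0.2 s.
2. the plate is tipped up by its grip end, its far edge still down in the bin (angle between plate's own z axis and vertical above 0.2 rad and z of plate_handle in the frame of bin above 0.078 m and z of plate_far_edge in the frame of bin below 0.03 m and horizontal distance between plate and bin below 0.06 m), for 0.1 s.
At the end, for the whole second after the job is handed in: Every post present stands upright on the bench with its axis within 2.5 mm of its colour's seat; the plate lies flat on the jig (tilt under 3 degrees), grip up, its middle within 12 mm of the jig_top point and its long side within 6 degrees of the jig's length, at rest (all of step 1 and horizontal distance between plate and jig_top below 0.012 m and angle between the x axis of plate and the y axis of jig, either way round below 0.1 rad and angle between plate's own z axis and vertical below 0.05 rad and height (world z) of plate between 0.032 and 0.042 m and linear speed of plate below 0.02 m/s); the robot touches nothing.
It fails at once if the plate's grip squeezed clearly harder than 45 N a finger (both fingers' forces are summed) (contact force between the fingers and plate above 110 N).
It fails at once if the plate set down hard on the jig (over 40 N) (contact force between plate and jig above 40 N).
It fails at once if a bystander moved more than 50 mm (distance of any of paint_jar_a, paint_jar_b, glue, driver, note_pad from where it was at the start of the episode above 0.05 m).
Of post_red, post_yellow, post_blue, post_black only 3 to 4 are there at a start; the rules pass over those that are not, and their reading is None.
At some moment in a run one of post_red, post_yellow, post_blue, post_black may be knocked a few centimetres aside while the robot is not near it.
It also fails if it takes over 210 s, if anything falls off the work surface, if the arm or the gripper's body presses on something with over 40 N, if the wrist force passes 120 N, or if a joint passes its speed limit or range.

### The arm

A 6-joint arm with a two-finger parallel gripper is mounted at the origin on the work surface. World frame = base frame: x ahead of the robot, y to its left, z up, the work surface at z = 0. Lengths are in mm, angles in rad, forces in N, time in s.
With the tool pointing down it reaches from about 275 to 1000 mm from the base axis. Payload 8.4 kg.
Tool frame: the origin (TCP) lies midway between the tips of the shut fingers; the grasp point (between the pads) lies 19 mm behind it; z points along the fingers, y is the direction in which the jaws open and shut (so a half turn about z gives the same grasp; the last joint's range is limited). The gripper opens to 85 mm and grips with 20 to 120 N. Pads are 22 mm wide; open, the fingers measure 114 mm over their backs; the gripper's body (76 mm by 85 mm) begins 54 mm behind the grasp point. The pads swing forward as they close: fully open they stand 13 mm farther back than shut.
Start: joints at [-1.143, 0.353, 1.633, -0, 1.155, -0.002], TCP at [260.429, -568.159, 231.281] pointing down, gripper open.
Joint ranges: [-2.63, 2.63], [-0.92, 2.1], [0.06, 2.66], [-1.3, 4.44], [0, 2.69], [-3.02, 3.02]. Speed limits (rad/s): [2.22, 2.22, 2.79, 3.14, 3.14, 3.14].

### API

Orientations are given as a unit quaternion [w, x, y, z].
In Python, from plant import r, sense, eyes, ticket gives the robot as it stands. The module is installed in compiled form; this text tells all that it offers. Calls block until the motion is done:
- r.goto(position, orientation): joint-space move of the TCP to a pose.
- r.line_to(position, attitude=None, feed=150, stop_force=None): straight line of the TCP; attitude=None keeps the orientation; feed is the mean speed in mm/s. With stop_force (N) it stops when the force on the tool has changed by that much, and returns True; else False.
- r.set_joints(angles): joint-space move.
- r.gripper_to(opening, f_grip=None): finger opening in mm; f_grip is the grip in N (None keeps the last); returns when the fingers have stopped.
- r.pause(seconds).
- r.solve_ik(position, orientation): joint angles nearest the present ones, or None.
- sense(): the state.
- eyes.get_image(name): name is "scene" or "top"; returns a dict with "pixels" (420x560x3 uint8, red, green, blue), "z_map" (420x560 float32, mm along the optical axis (not along the pixel's ray), 0 where there is no reading), "vfov" (degrees; the focal length in pixels is half the picture's height over the tangent of half this angle, whatever the lens; pixels are square), "cx", "cy" (the principal point, pixels), "k1" (the pictures are not rectified: a ray, as slopes to the right and down, at radius r is drawn at 1 + k1 r^2 times it, then the intrinsics apply), "cam_to_world" (4x4, takes a point from camera to world coordinates). Camera axes: x right, y down, z forward; pixel columns grow to the right and rows downward; lengths in mm; the calibration is good to about 2 mm. A picture is of the moment at which its call begins.
A pose or a line that the arm cannot do raises r.IKError and nothing moves.
- ticket.close_job(): hands the job in, once; it reports no verdict.
Trained networks look in the newest picture that a camera, given by its name, has taken for a name from the list of things; names that differ only in an ending like _2 or _b are one class to them, and where a whole thing is asked for, a point or a joint stands for the part that bears it (a point fixed in the world has none). Each returns a list of dicts, best first, with "conf" (0 to 1); they miss things now and then, are a little off and sometimes report something else, mostly with a low value. They report only what shows in the picture. A call takes as long as a camera call.
- eyes.find_in(query, camera): "centre" ([column, row] in pixels, amid what is visible of it).
- eyes.mark_of(query, camera): "centre" ([column, row] in pixels: a listed point, or the origin of a listed thing).
The state is a dict: "time": time; "joints": joint angles; "qd": joint speeds; "effort": joint torques, N m; "tool_pos": TCP position; "tool_rot": TCP orientation; "wrist_force": force on the tool from outside, world axes, zero at the start; "moment": the same for the moment, N m; "finger_gap": finger opening in mm.
Only numpy, scipy, OpenCV 4.12 (cv2) and the standard library are available. Lean on these libraries where they do the work, as an engineer would, in place of code of your own. Each camera call takes 0.05 s, during which the arm holds its last target.

## Working session

There is one attempt and no reset: what is moved stays moved. The work goes in short steps, each a Python script; the robot and the scene stay as the last script left them, time stands still between calls to the robot, and variables do not carry over. Pictures are saved under pics/ and viewed, and the job is handed in when it is done.

```bash
mkdir -p pics; ls; python3 - <<'E'
from plant import r,sense,eyes,ticket
import cv2,numpy as np
s=sense();print(s['time'],s['tool_pos'],s['tool_rot'],s['finger_gap'])
for n in("scene","top"):
    im=eyes.get_image(n);cv2.imwrite(f"pics/{n}0.png",im["pixels"][:,:,::-1])
    print(n,im["vfov"],im["cx"],im["cy"],im["k1"],np.round(im["cam_to_world"],3).tolist())
E
```

```text
pics
0.0 [ 260.26255793 -567.73023523  230.56137083] [-6.75680585e-04  9.76992816e-01  2.13271095e-01 -1.42757688e-04] 85.5716632472652
scene 43.71707526540661 287.1600709902392 205.84212732248537 0.03839014540342235 [[0.398, 0.685, -0.61, 1213.842], [0.917, -0.309, 0.251, -327.95], [-0.017, -0.66, -0.751, 969.811], [0.0, 0.0, 0.0, 1.0]]
top 50.107028592502445 290.3376826628368 201.85672332605097 0.05123494842416003 [[-0.007, -0.995, 0.101, 370.152], [-1.0, 0.006, -0.006, -27.844], [0.006, -0.101, -0.995, 1396.248], [0.0, 0.0, 0.0, 1.0]]
```

View pics/scene0.png

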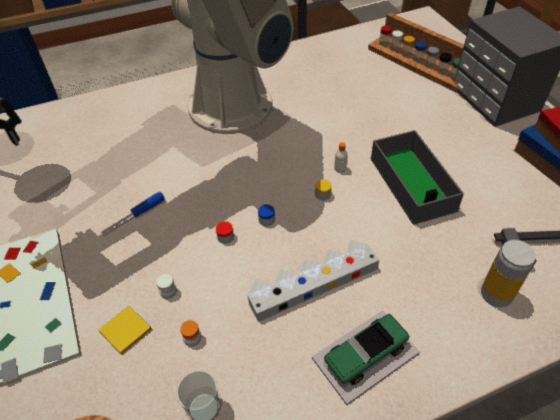

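View pics/top0.png

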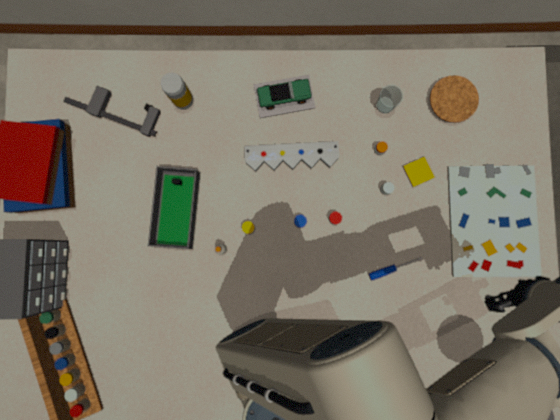

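The pictures show the jig at top (292,155), with its notches facing the robot. The red post is at (335,217), blue at (300,220) and yellow at (248,227). The bin is at (175,207) with the grip at its far (+x) end. No black post is visible yet, though the arm could be hiding one.

```bash
cat > h.py <<'E'
from plant import r,sense,eyes,ticket
import cv2,numpy as np
from scipy.spatial.transform import Rotation as R
def ray(im,px):
    H=im["pixels"].shape[0];f=H/2/np.tan(np.radians(im["vfov"])/2)
    K=np.array([[f,0,im["cx"]],[0,f,im["cy"]],[0,0,1.]])
    p=cv2.undistortPoints(np.array([[px]],float),K,np.array([im["k1"],0,0,0.]))[0,0]
    T=np.asarray(im["cam_to_world"]);return T[:3,3],T[:3,:3]@np.array([p[0],p[1],1.])
def w(im,px,z):
    o,d=ray(im,px);return (o+d*(z-o[2])/d[2])
def proj(im,P):
    H=im["pixels"].shape[0];f=H/2/np.tan(np.radians(im["vfov"])/2)
    K=np.array([[f,0,im["cx"]],[0,f,im["cy"]],[0,0,1.]])
    T=np.asarray(im["cam_to_world"]);Ri=T[:3,:3].T
    return cv2.projectPoints(np.atleast_2d(np.asarray(P,float)),cv2.Rodrigues(Ri)[0],-Ri@T[:3,3],K,np.array([im["k1"],0,0,0.]))[0][:,0]
def look(name,save=None):
    im=eyes.get_image(name)
    if save: cv2.imwrite(f"pics/{save}.png",im["pixels"][:,:,::-1])
    return im
def find(q,im,name,z,fn="mark_of"):
    L=getattr(eyes,fn)(q,name)
    return [(round(a["conf"],2),np.round(a["centre"],1).tolist(),np.round(w(im,a["centre"],z)[:2],1).tolist()) for a in L[:2]]
def quat(yaw,tilt=0):
    """tool down; tool y axis (jaws) at world angle yaw; tilt about world-horizontal"""
    y=np.array([np.cos(yaw),np.sin(yaw),0]);z=np.array([0,0,-1.]);x=np.cross(y,z)
    q=R.from_matrix(np.c_[x,y,z]).as_quat();return [q[3],q[0],q[1],q[2]]
E
python3 - <<'E'
from h import *
for n in("top","scene"):
    im=look(n)
    for q,z in [("jig",0),("jig_top",36),("seat_red",0),("seat_yellow",0),("seat_blue",0),("seat_black",0),("post_red",0),("post_yellow",0),("post_blue",0),("post_black",0),("bin",0),("plate",5),("plate_handle",53),("plate_far_edge",5),("paint_jar_a",0),("glue",0),("driver",0)]:
        print(n,q,find(q,im,n,z))
    hsv=cv2.cvtColor(im["pixels"],cv2.COLOR_RGB2HSV)
    for c,lo,hi in(("red",(0,150,90),(6,255,255)),("yellow",(22,150,90),(32,255,255)),("blue",(105,130,60),(125,255,255))):
        m=cv2.inRange(hsv,lo,hi);k,_,st,ce=cv2.connectedComponentsWithStats(m)
        print(c,[(int(st[i,4]),np.round(ce[i],1).tolist(),np.round(w(im,ce[i],36)[:2],1).tolist()) for i in range(1,k) if 5<st[i,4]<250 and abs(w(im,ce[i],36)[1]+50)<250])
print(sense()['time'])
E
```

```text
top jig [(0.73, [171.1, 242.0], [389.3, 331.3]), (0.59, [291.4, 161.1], [640.3, -40.9])]
top jig_top [(0.6, [171.0, 243.5], [384.3, 322.2])]
top seat_red [(0.76, [267.7, 170.0], [612.4, 33.8])]
top seat_yellow [(0.79, [283.8, 168.8], [615.9, -16.8])]
top seat_blue [(0.56, [301.9, 167.1], [621.0, -73.8]), (0.49, [292.0, 160.7], [641.6, -42.8])]
top seat_black [(0.98, [324.4, 167.1], [620.6, -144.7]), (0.2, [300.8, 219.9], [454.6, -68.9])]
top post_red []
top post_yellow [(0.57, [250.4, 224.9], [440.1, 87.7]), (0.51, [292.6, 160.0], [643.8, -44.7])]
top post_blue [(0.65, [182.0, 210.0], [487.9, 299.8]), (0.43, [301.4, 220.8], [451.8, -70.7])]
top post_black [(0.33, [419.2, 171.7], [603.9, -441.5])]
top bin [(0.82, [178.4, 210.0], [488.0, 310.9]), (0.72, [262.9, 168.6], [616.9, 48.9])]
top plate [(0.72, [174.6, 209.6], [488.9, 321.4])]
top plate_handle [(0.57, [172.4, 183.3], [564.1, 317.4]), (0.39, [172.4, 242.2], [387.9, 313.8])]
top plate_far_edge [(0.71, [170.8, 241.8], [389.8, 330.9])]
top paint_jar_a [(0.65, [387.0, 186.8], [556.8, -339.7]), (0.56, [376.3, 151.4], [669.6, -309.0])
[... 1144 characters left out ...]
(0.82, [415.3, 183.4], [493.9, 320.0])]
scene plate_handle [(0.61, [430.8, 191.2], [566.5, 306.9])]
scene plate_far_edge [(0.79, [393.9, 150.5], [366.4, 334.5]), (0.7, [167.7, 292.7], [551.9, -337.8])]
scene paint_jar_a [(0.68, [192.9, 341.7], [681.1, -321.0]), (0.67, [166.8, 292.1], [546.2, -339.3])]
scene glue [(0.73, [340.7, 168.3], [363.4, 176.4])]
scene driver [(0.64, [133.6, 217.7], [307.7, -358.7])]
red [(199, [223.6, 228.4], [458.1, -176.1]), (37, [349.3, 259.8], [653.4, 45.0])]
yellow [(105, [324.7, 185.0], [430.4, 95.2]), (38, [325.7, 269.7], [655.8, -13.1])]
blue [(181, [265.8, 211.5], [450.7, -68.8]), (36, [301.5, 280.3], [659.3, -71.5]), (16, [308.3, 294.3], [696.0, -72.8])]
1.9
```

```bash
cat >> h.py <<'E'
JY=0.047 # jig yaw
ex=np.array([np.cos(JY),np.sin(JY),0]);ey=np.array([-np.sin(JY),np.cos(JY),0])
HSV={"red":((0,150,80),(6,255,255)),"yellow":((22,150,80),(32,255,255)),"blue":((105,130,50),(125,255,255))}
def posts(amin=(60,60),verbose=True,save=None):
    out={}
    for k,n in enumerate(("top","scene")):
        im=look(n,save and f"{save}_{n}");hsv=cv2.cvtColor(im["pixels"],cv2.COLOR_RGB2HSV)
        for c,(lo,hi) in HSV.items():
            m=cv2.inRange(hsv,lo,hi);K,_,st,ce=cv2.connectedComponentsWithStats(m)
            for i in range(1,K):
                p=w(im,ce[i],36)
                if 60<=st[i,4]<260 and abs(p[1]+45)<260 and 300<p[0]<640: out.setdefault(c,{})[n]=(np.round(p[:2],1).tolist(),int(st[i,4]))
    if verbose: print(out)
    return out
def down(yaw=np.pi/2+JY):
    return quat(yaw)
def go(p,yaw=np.pi/2+JY):
    best=None
    for a in (yaw,yaw+np.pi):
        s=r.solve_ik(list(p),quat(a))
        if s is not None and (best is None or abs(s[5])<abs(best[0])): best=(s[5],a)
    r.goto(list(p),quat(best[1]))
def fetch(c,p,seat,place=True):
    """grasp post at p, put it 36 mm in front of seat, then push home"""
    p=np.array([p[0],p[1],0.]);pre=seat-36*ex
    r.gripper_to(62,40);go(p+[0,0,100]);r.line_to(list(p+[0,0,6]),feed=150)
    r.gripper_to(30,40);print("gap",sense()['finger_gap'])
    r.line_to(list(p+[0,0,60]),feed=200);r.line_to(list(pre+[0,0,60]),feed=250)
    hit=r.line_to(list(pre+[0,0,5.5]),feed=60,stop_force=8);print("touch",hit,sense()['tool_pos'])
    r.gripper_to(52)
    push(seat)
def push(seat,start=-82):
    q=seat+start*ex;q[2]=6
    r.line_to(list(q),feed=150);r.gripper_to(26)
    e=seat-26*ex;e[2]=6;e=list(e)
    print("cradle",r.line_to(e,feed=60,stop_force=10),(np.array(sense()['tool_pos'])-seat)@ex)
    q=np.array(sense()['tool_pos'])-14*ex;q[2]=6;r.line_to(list(q),feed=100);r.gripper_to(0)
    e=seat-18*ex;e[2]=6
    print("flat",r.line_to(list(e),feed=25,stop_force=22),(np.array(sense()['tool_pos'])-seat)@ex,np.round(sense()['wrist_force'],1))
    q=np.array(sense()['tool_pos'])-45*ex;r.line_to(list(q),feed=200);q[2]=110;r.line_to(list(q),feed=250)
SEAT={"red":np.array([605.5,43.4,0]),"yellow":np.array([608.,-14.7,0]),"blue":np.array([611.,-72.7,0])}
E
python3 - <<'E'
from h import *
# jig overlay
J=[(48,145),(48,-145)]+[(0,-145)]
rt=[(-29,-145+0)]
mid=np.array([637.5,-42.3,0]) # guess root line mid
pts=[(48,145),(-0,145)]
prof=[(48,145),(-29+0,116)]
prof=[(48,145)]+[(0 if False else -29,145) if False else (-29,116)]
poly=[(48,145),(48,-145)]
for i in range(-5,6):
    pass
zig=[]
for k in range(5):
    y=-116+58*k
    zig.append((-29,y)); 
    if k<4: zig.append((0,y+29))
poly=[(48,145),(48,-145),(0,-145)]+zig+[(0,145)]
tiles=[]
for n in("top","scene"):
    im=look(n);I=im["pixels"][:,:,::-1]
    P=np.array([mid+a*ex+b*ey+[0,0,36] for a,b in poly]);uv=proj(im,P)
    c=np.round(uv.mean(0)).astype(int);x0,y0=c[0]-80,c[1]-50
    T=cv2.resize(I[y0:y0+100,x0:x0+160],None,fx=5,fy=5,interpolation=cv2.INTER_CUBIC);T2=T.copy()
    cv2.polylines(T2,[np.round((uv-[x0,y0]+.5)*5).astype(int)],True,(0,0,255),1)
    tiles+=[cv2.resize(T2,(720,290)) if 0 else T2[100:400]]
cv2.imwrite("pics/jig1.png",np.vstack(tiles))
E
```

```text
(no output)
```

View pics/jig1.png

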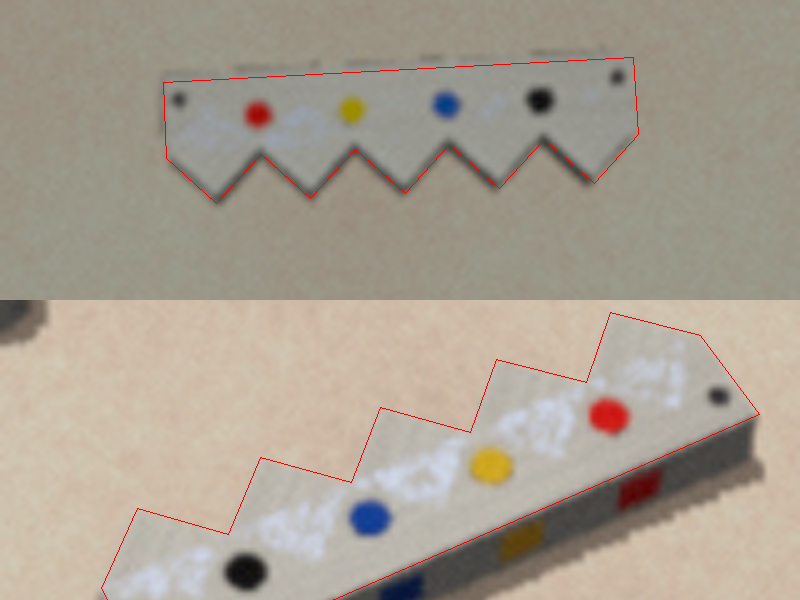

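The model outline lands on the jig edges in both pictures to about 1 mm, so the jig pose is good. Red post first.

```bash
python3 - <<'E'
from h import *
fetch("red",(458.5,-174),SEAT["red"])
print(sense()['time']);posts(save="a")
E
```

```text
gap 38.891595064570275
touch True [568.72770154  41.6722829    7.17475656]
cradle False -26.237354495592406
flat True -27.969167347117942 [-0.5  0.7  0.3]
11.9667
{'blue': {'top': ([450.5, -65.1], 109), 'scene': ([450.6, -69.0], 180)}, 'red': {'scene': ([606.6, 42.3], 194)}}
```

```bash
python3 - <<'E'
import cv2,numpy as np
a=cv2.imread("pics/a_top.png")[100:310,150:430];b=cv2.imread("pics/a_scene.png")[130:340,190:470]
cv2.imwrite("pics/a2.png",cv2.resize(np.hstack([a,b]),(800,300),interpolation=cv2.INTER_CUBIC))
E
```

```text
(no output)
```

View pics/a2.png

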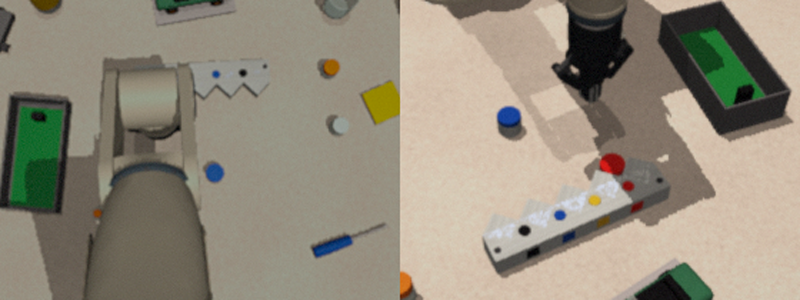

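```bash
python3 - <<'E'
from h import *
fetch("blue",(450.5,-67),SEAT["blue"])
q=np.array(sense()['tool_pos']);r.line_to([430,-150,150],feed=300)
print(sense()['time']);posts(save="b")
E
python3 - <<'E'
import cv2,numpy as np
a=cv2.imread("pics/b_top.png")[100:310,150:430];b=cv2.imread("pics/b_scene.png")[130:340,190:470]
cv2.imwrite("pics/b2.png",cv2.resize(np.hstack([a,b]),(800,300),interpolation=cv2.INTER_CUBIC))
E
```

```text
gap 38.92320610129829
touch True [574.29725694 -74.29764611   7.09225828]
cradle False -26.242841133337848
flat True -28.001890456874794 [ 0.3 -0.1  0.4]
21.3333
{'red': {'top': ([607.6, 44.2], 118), 'scene': ([606.7, 42.1], 195)}, 'yellow': {'top': ([432.6, 93.7], 123)}, 'blue': {'top': ([613.4, -71.2], 119), 'scene': ([612.1, -73.9], 210)}}
```

View pics/b2.png

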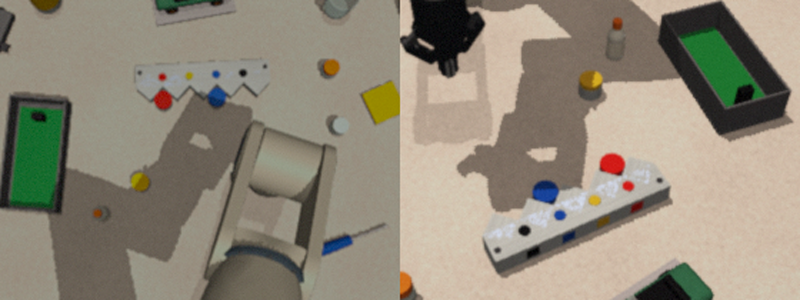

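```bash
python3 - <<'E'
from h import *
fetch("yellow",(431.5,94.3),SEAT["yellow"])
r.line_to([430,-150,180],feed=300)
print(sense()['time']);posts(save="c")
E
python3 - <<'E'
import cv2,numpy as np
a=cv2.imread("pics/c_top.png")[100:310,150:430];b=cv2.imread("pics/c_scene.png")[130:340,190:470]
cv2.imwrite("pics/c2.png",cv2.resize(np.hstack([a,b]),(800,300),interpolation=cv2.INTER_CUBIC))
E
```

```text
gap 38.80880621328017
touch True [571.2592679  -16.38208238   7.12669034]
cradle False -26.22074358474447
flat True -27.73593793681332 [ 0.6  0.7 -1.1]
32.6833
{'red': {'top': ([607.7, 44.1], 120), 'scene': ([606.5, 42.1], 195)}, 'yellow': {'top': ([610.6, -12.9], 121), 'scene': ([612.7, -7.6], 90)}, 'blue': {'top': ([613.4, -71.2], 119), 'scene': ([612.1, -73.9], 208)}}
```

View pics/c2.png

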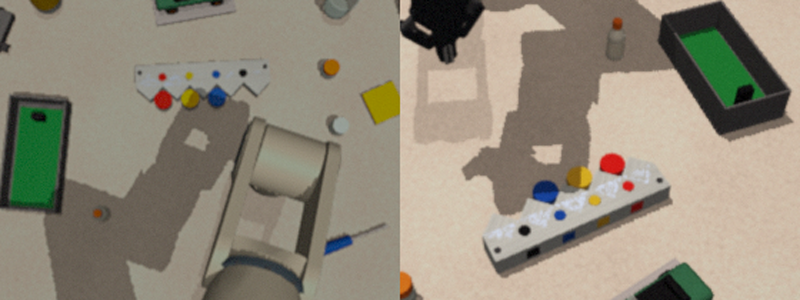

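View pics/c_top.png

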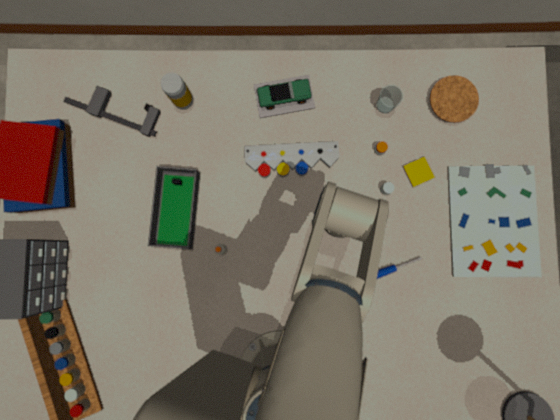

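View pics/c_scene.png

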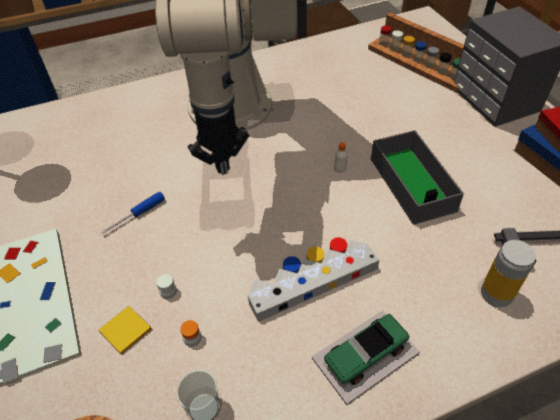

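All three posts are home, at about top (264,170), (283,169) and (302,168), and no black post shows in any view. Next I'll locate the bin and the plate.

```bash
cat > ov.py <<'E'
from h import *
import sys
bx,by,byaw,gx,gy=map(float,sys.argv[1:6]);
B=np.array([bx,by,0]);u=np.array([np.cos(byaw),np.sin(byaw),0]);v=np.array([-u[1],u[0],0])
def box(c,a,b,z): return np.array([c+i*a*u+j*b*v+[0,0,z] for i,j in((1,1),(1,-1),(-1,-1),(-1,1))])
tiles=[]
for n in("top","scene"):
    im=look(n);I=im["pixels"][:,:,::-1]
    L=[(box(B,120,60,66),(0,0,255)),(box(B,115,55,66),(0,0,255)),(box(np.array([gx,gy,0]),7,12,53),(255,255,0)),(box(np.array([gx,gy,0])-84*u,107,47,11),(255,0,255))]
    c=np.round(proj(im,B)[0]).astype(int);x0,y0=c[0]-50,c[1]-55
    T=cv2.resize(I[y0:y0+110,x0:x0+100],None,fx=4,fy=5 if 0 else 4,interpolation=cv2.INTER_CUBIC)
    for P,col in L: cv2.polylines(T,[np.round((proj(im,P)-[x0,y0]+.5)*4).astype(int)],True,col,1)
    tiles.append(T)
    hsv=cv2.cvtColor(im["pixels"],cv2.COLOR_RGB2HSV)
    m=cv2.inRange(hsv,(50,120,40),(75,255,255));K,lab,st,ce=cv2.connectedComponentsWithStats(m)
    for i in range(1,K):
        if st[i,4]>500:
            pts=np.argwhere(lab==i)[:,::-1].astype(np.float32)
            W=np.array([w(im,p,11)[:2] for p in pts],np.float32);rr=cv2.minAreaRect(W);print(n,st[i,4],rr)
cv2.imwrite("pics/"+sys.argv[6]+".png",np.hstack(tiles))
E
python3 ov.py 484 315 0.05 570 316 o1
```

```text
top 514 ((858.6807861328125, -18.495155334472656), (63.45353698730469, 160.28887939453125), 9.36822509765625)
top 1986 ((488.32763671875, 317.76873779296875), (91.23438262939453, 212.36302185058594), 85.26522827148438)
scene 1386 ((470.46246337890625, 328.0458984375), (72.75080108642578, 186.5298309326172), 84.946533203125)
scene 1418 ((836.5069580078125, -11.807708740234375), (65.36119079589844, 167.81512451171875), 10.14028549194336)
```

View pics/o1.png

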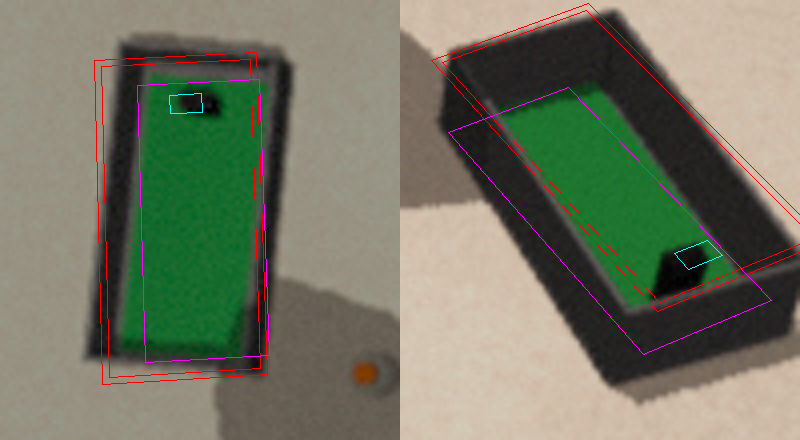

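```bash
python3 ov.py 490 311 -0.083 571 309 o2
```

```text
top 527 ((857.87353515625, -18.466567993164062), (64.37449645996094, 161.0030059814453), 10.330473899841309)
top 1992 ((488.26397705078125, 317.8053283691406), (90.80535125732422, 212.55706787109375), 85.15679168701172)
scene 1385 ((470.6924743652344, 327.9797668457031), (72.73584747314453, 187.05136108398438), 84.99313354492188)
scene 1407 ((836.7223510742188, -12.073234558105469), (64.74713134765625, 168.046875), 10.172882080078125)
```

View pics/o2.png

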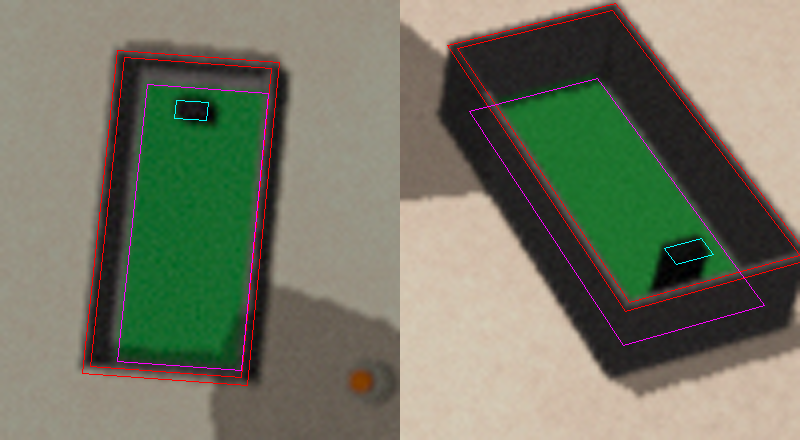

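```bash
cat > pc.py <<'E'
from h import *
def cloud(im):
    H,W=im["z_map"].shape;f=H/2/np.tan(np.radians(im["vfov"])/2)
    K=np.array([[f,0,im["cx"]],[0,f,im["cy"]],[0,0,1.]])
    g=np.stack(np.meshgrid(np.arange(W),np.arange(H)),-1).reshape(-1,1,2).astype(float)
    p=cv2.undistortPoints(g,K,np.array([im["k1"],0,0,0.]))[:,0];z=im["z_map"].ravel()
    T=np.asarray(im["cam_to_world"]);P=(np.c_[p*z[:,None],z])@T[:3,:3].T+T[:3,3];P[z==0]=np.nan
    return P.reshape(H,W,3)
E
python3 - <<'E'
from pc import *
for n in("top","scene"):
    im=look(n);P=cloud(im)
    I=im["pixels"].astype(int)
    reg=(abs(P[...,0]-490)<140)&(abs(P[...,1]-312)<95)
    m=reg&(P[...,2]>60)&(P[...,2]<75);Q=P[m]
    rr=cv2.minAreaRect(Q[:,:2].astype(np.float32));print(n,"rim",m.sum(),rr,np.median(Q[:,2]))
    for zlo in (25,45):
      m=reg&(P[...,2]>zlo)&(P[...,2]<58)&(abs(P[...,0]-570)<22)&(abs(P[...,1]-309)<25);Q=P[m]
      if m.sum(): print("grip",zlo,m.sum(),Q.mean(0),np.median(Q,0),Q.min(0),Q.max(0))
    m=reg&(I[...,1]>I[...,0]+25)&(I[...,1]>I[...,2]+25);Q=P[m];print("green z",np.nanmedian(Q[:,2]),cv2.minAreaRect(Q[:,:2].astype(np.float32)))
    m=(P[...,0]>645)&(P[...,0]<680)&(abs(P[...,1]+42)<130)&(P[...,2]>25);print("jig z",np.median(P[m][:,2]))
E
```

```text
top rim 457 ((491.39617919921875, 313.89642333984375), (123.65601348876953, 241.88931274414062), 85.22711944580078) 65.4864500189592
grip 25 55 [571.713284   309.21298199  47.59237858] [571.10515184 308.91892493  51.19155545] [564.77011615 297.65273774  25.00368907] [580.97769328 322.86103505  57.97919862]
grip 45 41 [572.80080655 310.88722869  52.30488117] [573.59956362 311.0509743   52.51991449] [564.77011615 299.26552113  45.58666577] [580.97769328 322.86103505  57.97919862]
green z 11.317934587570562 ((489.61260986328125, 318.740478515625), (95.28639221191406, 214.56863403320312), 85.10482025146484)
jig z 36.58194429897367
scene rim 886 ((488.4212341308594, 312.47894287109375), (124.9710922241211, 247.63900756835938), 85.21839141845703) 67.04029498141114
grip 25 127 [572.45371859 304.43365511  46.72719004] [574.07598206 304.58367269  48.35131822] [561.0451877  292.07905118  26.44355624] [579.07350089 318.51553872  57.94815207]
grip 45 79 [571.89417666 305.62368842  52.80732411] [573.29976333 305.69031015  54.1689725 ] [561.0451877  294.04889624  45.64804814] [579.07350089 318.51553872  57.94815207]
green z 14.602239164419416 ((491.61309814453125, 310.7063293457031), (112.15941619873047, 230.12655639648438), 85.11075592041016)
jig z 39.33475907335111
```

The grip measures (572, 308±3) and the bin yaw is −0.084. I'll grasp with the jaws across the bin, part open at about 50 mm, so the 114 mm over the backs never meets the 110 mm inside width. Posts get checked first, then approach and grasp.

```bash
cat >> h.py <<'E'
BY=-0.084
bu=np.array([np.cos(BY),np.sin(BY),0]);bv=np.array([-bu[1],bu[0],0])
E
python3 - <<'E'
from h import *
posts()
r.gripper_to(50,40)
G=np.array([572.,308.3,0])
go(G+[0,0,140],np.pi/2+BY)
print(np.round(sense()['joints'],2))
hit=r.line_to(list(G+[0,0,18]),feed=60,stop_force=6)
print(hit,sense()['tool_pos'])
look("scene","d")
if not hit:
    r.gripper_to(20,38);s=sense();print(s['finger_gap'],np.round(s['wrist_force'],1),s['tool_pos'],s['time'])
look("scene","d1")
E
python3 - <<'E'
import cv2,numpy as np
a=cv2.imread("pics/d.png")[70:270,330:530];b=cv2.imread("pics/d1.png")[70:270,330:530]
cv2.imwrite("pics/d2.png",cv2.resize(np.hstack([a,b]),(800,400),interpolation=cv2.INTER_CUBIC))
E
```

```text
{'red': {'top': ([607.5, 44.0], 119), 'scene': ([606.6, 42.2], 194)}, 'yellow': {'top': ([610.6, -13.1], 123), 'scene': ([612.6, -7.8], 90)}, 'blue': {'top': ([613.5, -71.1], 117), 'scene': ([612.2, -74.0], 207)}}
[ 0.49  0.48  1.65 -0.    1.01 -1.  ]
False [572.13396922 308.37509251  18.26930226]
23.209700047942803 [-0.6  0.4  2. ] [572.18190549 308.39687615  18.25285942] 38.0583
```

View pics/d2.png

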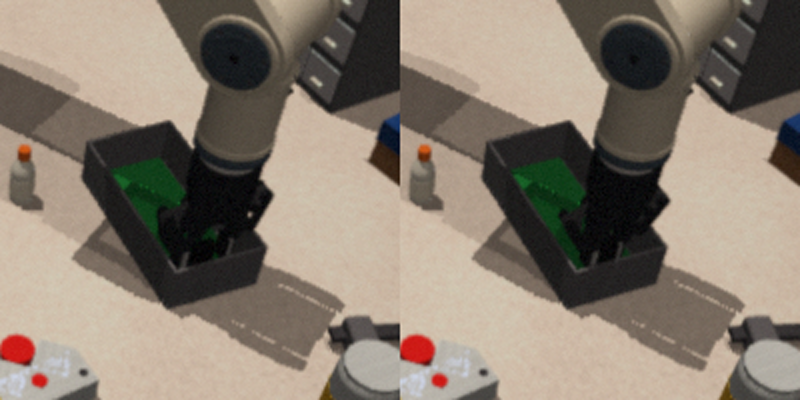

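The gap reads 23.2 mm against a 24 mm grip, so it is held. Next is the tip about the far edge.

```bash
python3 - <<'E'
from h import *
s=sense();p0=np.array(s['tool_pos']);q=s['tool_rot'];R0=R.from_quat([q[1],q[2],q[3],q[0]])
# far edge: 84+107 back from grip
F=np.array([p0[0],p0[1],0])-191*bu+[0,0,5]
for th in np.arange(0.05,0.31,0.05):
    D=R.from_rotvec(-th*bv);p=F+D.apply(p0-F);k=(D*R0).as_quat()
    r.line_to(list(p),[k[3],k[0],k[1],k[2]],feed=60)
    s=sense();print(round(th,2),np.round(s['wrist_force'],1),round(s['finger_gap'],1))
r.pause(0.4)
look("scene","e");look("top","et");print(s['time'])
E
python3 - <<'E'
import cv2,numpy as np
a=cv2.imread("pics/e.png")[70:270,330:530];b=cv2.imread("pics/et.png")[120:320,100:300]
cv2.imwrite("pics/e2.png",cv2.resize(np.hstack([a,b]),(800,400),interpolation=cv2.INTER_CUBIC))
E
```

```text
0.05 [ 0.1 -0.4 -0.9] 23.4
0.1 [-0.2 -0.4 -1.8] 23.2
0.15 [ 0.3  0.4 -1.5] 23.7
0.2 [ 0.  -0.3 -1. ] 23.6
0.25 [-0.4  0.1 -1. ] 23.6
0.3 [-0.6  0.1 -2.3] 23.6
39.9667
```

View pics/e2.png

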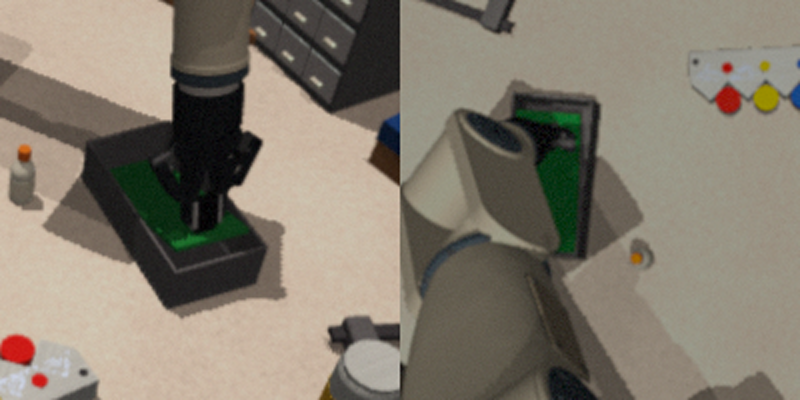

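```bash
cat >> pc.py <<'E'
def platefit(n="scene",c=(520,300),rad=250,im=None):
    im=im or look(n);P=cloud(im);hsv=cv2.cvtColor(im["pixels"],cv2.COLOR_RGB2HSV)
    m=(cv2.inRange(hsv,(50,120,30),(75,255,255))>0)&(np.hypot(P[...,0]-c[0],P[...,1]-c[1])<rad)&np.isfinite(P[...,2])
    Q=P[m];med=np.median(Q,0)
    k=np.ones(len(Q),bool)
    for _ in range(5):
        C=Q[k].mean(0);nn=np.linalg.svd(Q[k]-C,full_matrices=False)[2][2];k=abs((Q-C)@nn)<6
    nn*=np.sign(nn[2]);rr=cv2.minAreaRect(Q[k][:,:2].astype(np.float32))
    print(n,k.sum(),"C",np.round(C,1),"n",np.round(nn,3),"tilt",round(float(np.arccos(nn[2])),3),rr,"z",Q[k][:,2].min().round(1),Q[k][:,2].max().round(1))
    return Q[k]
E
python3 - <<'E'
from pc import *
platefit("scene");platefit("top")
E
```

```text
scene 1031 C [499.1 301.9  52.1] n [-0.29   0.026  0.957] tilt 0.296 ((482.2364196777344, 316.34649658203125), (99.26168060302734, 206.84414672851562), 84.5750503540039) z 10.8 80.7
top 886 C [488.5 295.4  45. ] n [-0.296  0.032  0.955] tilt 0.303 ((483.9156188964844, 312.6175537109375), (91.31639099121094, 207.2589874267578), 87.73920440673828) z 7.2 79.1
```

The tilt measures 0.30 rad with the far edge still low. Now lift it out.

```bash
python3 - <<'E'
from pc import *
s=sense();p=np.array(s['tool_pos'])
r.line_to(list(p+[0,0,150]),feed=100)
r.pause(.3);platefit("scene");platefit("top")
# level
go(np.array(p)+[0,0,150],np.pi/2+BY)
r.pause(.3);s=sense();print(s['finger_gap'],s['tool_pos'],s['joints'],s['wrist_force'],s['time'])
platefit("scene");platefit("top");look("scene","f")
posts()
E
```

```text
scene 1284 C [488.3 300.8 198.1] n [-0.293  0.02   0.956] tilt 0.298 ((482.2926025390625, 311.78961181640625), (94.2300033569336, 205.27101135253906), 85.80712890625) z 162.3 230.1
top 1230 C [491.  296.9 195.5] n [-0.296  0.026  0.955] tilt 0.302 ((481.9504089355469, 314.8147888183594), (89.97735595703125, 205.6019744873047), 85.4156494140625) z 156.9 228.4
23.598319815945732 [558.75048071 309.54942832 224.08953099] [ 5.04016529e-01  3.80457609e-01  1.60967643e+00 -9.25631516e-04
  1.15102216e+00 -9.83319283e-01] [-0.27130791  0.5933987  -1.6826055 ] 43.3083
scene 1826 C [472.4 303.8 219.6] n [-0.001  0.004  1.   ] tilt 0.004 ((473.1824951171875, 313.81744384765625), (96.96504974365234, 218.4154815673828), 84.77900695800781) z 214.2 223.8
top 150 C [529.9 276.2 208.2] n [0.082 0.974 0.213] tilt 1.356 ((544.4632568359375, 293.7181701660156), (53.46684265136719, 124.52234649658203), 85.6002197265625) z 1.0 223.1
{'red': {'top': ([607.7, 44.4], 123), 'scene': ([606.5, 42.1], 195)}, 'yellow': {'top': ([610.2, -13.5], 125), 'scene': ([608.5, -15.7], 200)}, 'blue': {'top': ([613.5, -71.2], 119), 'scene': ([612.2, -74.1], 206)}}
```

View pics/f.png

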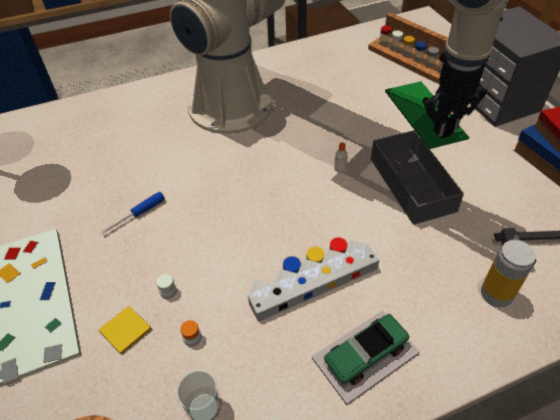

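The plate is level (tilt 0.004) with no sag, and the posts are still in place. Carry it over the jig.

```bash
cat >> h.py <<'E'
MID=np.array([637.5,-42.3,0])
def rotz(qw,a):
    k=(R.from_rotvec([0,0,a])*R.from_quat([qw[1],qw[2],qw[3],qw[0]])).as_quat();return [k[3],k[0],k[1],k[2]]
E
python3 - <<'E'
from pc import *
s=sense();q=s['tool_rot'];print(s['joints'].round(2) if hasattr(s['joints'],'round') else s['joints'])
opts=[]
for sg in(1,-1):
    a=sg*np.pi/2+JY-BY; p=MID+sg*84*ey+[0,0,140]
    j=r.solve_ik(list(p),rotz(q,a));print(sg,a,None if j is None else np.round(j,2))
    if j is not None: opts.append((abs(j[5]),sg,p,rotz(q,a)))
o=min(opts,key=lambda t:t[0]);print("use",o[1])
r.goto(list(o[2]),o[3]);r.pause(.3)
s=sense();print(s['tool_pos'],s['wrist_force'],s['finger_gap'],s['time'])
for n in("scene","top"): platefit(n,(637,-42),220 if 0 else 150)
look("scene","g");look("top","gt")
E
python3 - <<'E'
import cv2,numpy as np
a=cv2.imread("pics/g.png")[130:330,200:400];b=cv2.imread("pics/gt.png")[80:280,190:390]
cv2.imwrite("pics/g2.png",cv2.resize(np.hstack([a,b]),(800,400),interpolation=cv2.INTER_CUBIC))
E
```

```text
[ 0.5   0.38  1.61 -0.    1.15 -0.98]
1 1.7017963267948966 None
-1 -1.4397963267948966 [-0.2   0.49  1.64 -0.    1.01 -0.24]
use -1
[ 641.61254503 -125.55643355  140.12658075] [-0.43578127 -0.04977769 -0.74959711] 23.842802264055134 45.5083
scene 3401 C [642.2 -37.2 135.7] n [0.004 0.002 1.   ] tilt 0.004 ((636.846435546875, -43.68888854980469), (94.29701232910156, 213.28627014160156), 3.0859146118164062) z 129.6 141.0
top 1288 C [637.    1.1 132.8] n [0.008 0.003 1.   ] tilt 0.009 ((636.4024047851562, -24.325714111328125), (92.07148742675781, 176.6890106201172), 2.978463888168335) z 126.5 139.1
```

View pics/g2.png

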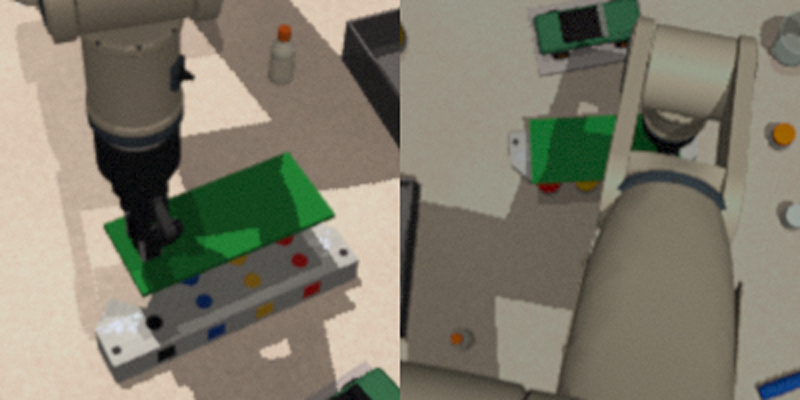

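The plate is centred at (636.8, −43.7) against the target (637.5, −42.3), and it is level. Lower it softly.

```bash
python3 - <<'E'
from pc import *
p=np.array(sense()['tool_pos']);t=MID-84*ey
r.line_to([t[0],t[1],58],feed=80);r.pause(.2)
h=r.line_to([t[0],t[1],48.5],feed=8,stop_force=3)
s=sense();print(h,s['tool_pos'],s['wrist_force'],s['time'])
for n in("scene","top"): platefit(n,(637,-42),150)
look("scene","i")
E
python3 -c "
import cv2
a=cv2.imread('pics/i.png')[160:340,200:400]
cv2.imwrite('pics/i2.png',cv2.resize(a,None,fx=3,fy=3))"
```

```text
True [ 641.37807306 -126.16663945   49.23475801] [-0.68955807  0.32689372  6.16024304] 48.0833
scene 3087 C [641.2 -37.6  45.1] n [ 0.001 -0.     1.   ] tilt 0.001 ((636.9483032226562, -44.496978759765625), (95.38279724121094, 212.9038848876953), 2.858755350112915) z 39.1 50.6
top 1034 C [635.8   6.3  42.3] n [ 0.006 -0.001  1.   ] tilt 0.006 ((635.1176147460938, -16.67333221435547), (91.31859588623047, 158.42178344726562), 2.4060158729553223) z 36.0 48.3
```

View pics/i2.png

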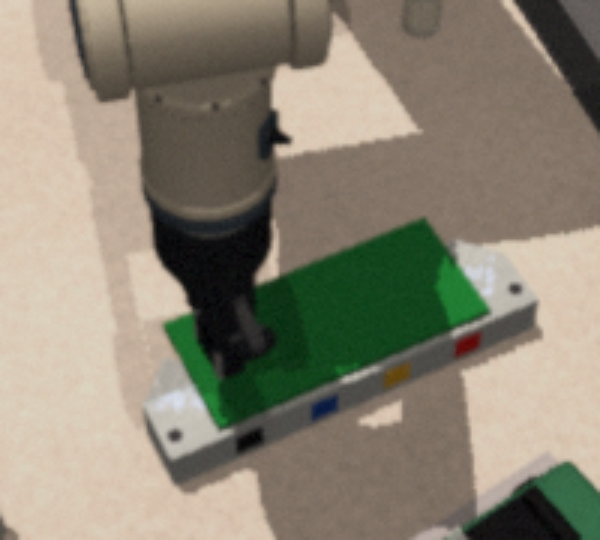

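```bash
python3 - <<'E'
from pc import *
r.gripper_to(40,20);r.pause(.3)
p=np.array(sense()['tool_pos']);r.line_to(list(p+[0,0,150]),feed=80)
r.goto([380,-350,250],quat(-0.7));r.pause(.3)
for n in("scene","top"): platefit(n,(637,-42),150)
look("scene","k");look("top","kt");posts();print(sense()['time'])
E
python3 - <<'E'
import cv2,numpy as np
a=cv2.imread("pics/k.png")[150:350,200:400];b=cv2.imread("pics/kt.png")[80:280,190:390]
cv2.imwrite("pics/k2.png",cv2.resize(np.hstack([a,b]),(800,400),interpolation=cv2.INTER_CUBIC))
E
```

```text
scene 3405 C [639.4 -43.9  45.1] n [ 0.001 -0.     1.   ] tilt 0.001 ((636.6441650390625, -44.461700439453125), (95.23607635498047, 212.9277801513672), 2.7719390392303467) z 39.2 50.7
top 1866 C [636.2 -39.4  42.2] n [ 0.001 -0.001  1.   ] tilt 0.002 ((636.4373168945312, -42.36444091796875), (91.75019836425781, 211.9376678466797), 2.691683769226074) z 36.1 48.3
{}
52.775
```

View pics/k2.png

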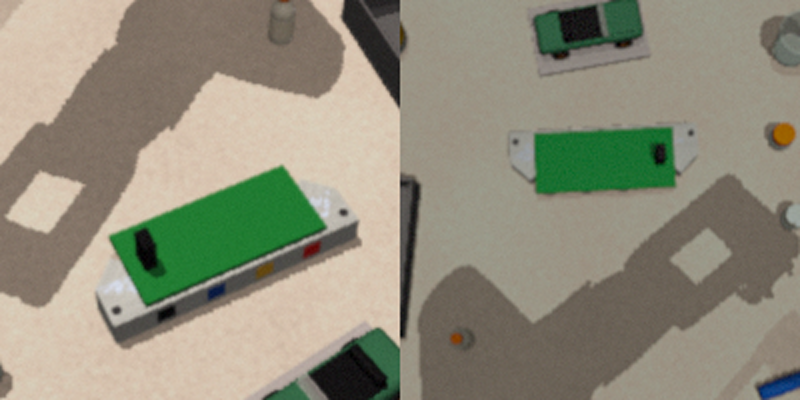

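View pics/k.png

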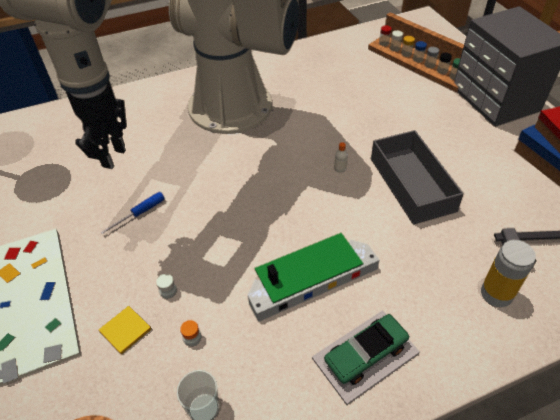

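View pics/kt.png

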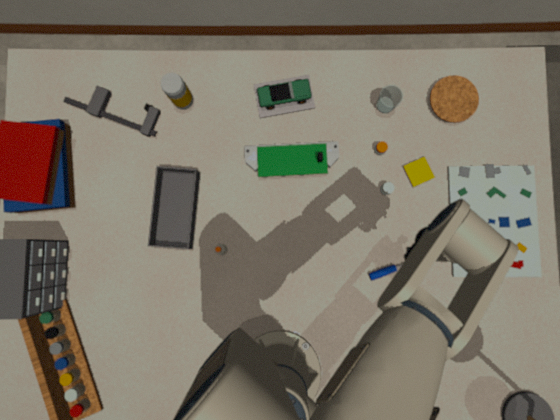

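```bash
python3 - <<'E'
from h import *
print(ticket.close_job(),sense()['time'])
E
```

```text
the job is handed in; nothing more can be done
the job is handed in; nothing more can be done
```

I handed the job in at about 53 s of the 210 s allowed; the system gives no verdict.

- **Posts:** The red, blue and yellow posts were each pushed into the notch of their colour until a force stop at nearly the same depth (27.7–28.0 mm from the seat). Before I laid the plate, the pictures put them about 2–3 mm from my computed seats. That offset matches the cameras' own bias, so being home to 2.5 mm rests mainly on the force stops. No black post appeared in any picture, and I saw no post knocked aside.
- **Plate:** I gripped it at 38 N and tipped it to a measured 0.30 rad with its far edge still on the bin floor. It did not sag when lifted out. I lowered it at 8 mm/s until contact, where the wrist read about 6 N.
- **Final check:** The plate lies flat, with a measured tilt of 0.001–0.002 rad. Its middle is within about 2.5 mm of the target and its long side within about 0.1° of the jig's length. In the last pictures the bystanders look unmoved, and the arm is clear of everything.
- **Not confirmed:** The plate hides the posts in the last pictures, so I could not re-measure them under it. No loose post shows anywhere on the bench.

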